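Descale the kettle from a child-resistant tub

ROBOT

A 6-joint arm with a two-finger parallel gripper is mounted at the origin on the work surface. World frame = base frame: x ahead of the robot, y to its left, z up, the work surface at z = 0. Lengths are in m, angles in degrees, forces in N, time in s.
With the tool pointing down it reaches from about 0.375 to 0.9 m from the base axis. Payload 3.1 kg.
Tool frame: the origin (TCP) lies at the very end of the fingers, on their centre line; the grasp point (between the pads) lies 19 mm behind it (grip_point_offset is the distance from the TCP to the grasp point, in m); y points along the fingers, x is the direction in which the jaws open and shut, and the axes are right-handed (so a half turn about y gives the same grasp; the last joint's range is limited). The gripper opens to 87 mm and grips with 3 to 60 N. Pads are 19 mm wide; open, the fingers measure 117 mm over their backs; the gripper's body (75 mm by 190 mm) begins 51 mm behind the grasp point.
Start: joints at [56.408, 30.224, 82.088, -0, 67.689, -10.227], TCP at [0.248, 0.574, 0.223] pointing down, gripper open.
Joint ranges: [-176.69, 176.69], [-43.24, 126.21], [12.49, 139.97], [-82, 262], [0, 151.66], [-163.58, 163.58]. Speed limits (degrees/s): [159.86, 159.86, 180, 180, 180, 180].

INTERFACE

Orientations are given as a 3x3 rotation matrix whose columns are the frame's x, y, z axes.
In Python, from rig import * gives the robot as it stands.
- The arm moves only by the tool send_rows, never from a script. Its argument "moves" is text: rows parted by semicolons, each of 5 numbers parted by spaces: the finger opening in mm, from 0 to 87, then the shift along the tool's x, y, z in mm, then the turn about the tool's y in degrees. In form: fingers dx dy dz yaw; .... A call has 1 to 20 rows; each row shifts and turns the commanded pose from where the row before left it, along the tool's axes as they then stand; what a row does not reach is not made up. A row lasts 1/12 s, in which the tool goes at most 41.7 mm and 7.16 degrees, less where a joint would pass 70% of its speed; a pose out of reach is approached as far as the arm can. A call is refused whole if a number of a shift passes 41.7 or a number of a turn 7.16, either way. A call with a gripper value outside its range is refused whole. The fingers move at their own pace and stop on an object; the grip force is fixed at half the most. Time passes only in rows, so rows that do not move let the fingers close. It gives the time, the measured TCP pose, the force and the opening at its end, in the units of the state.
- read_state(): the state, without advancing time (a new reading comes with each control period).
- capture(name): name is "scene" or "top"; returns a dict with "image" (400x640x3 uint8, blue, green, red), "z_map" (400x640 float32, m along the optical axis (not along the pixel's ray), 0 where there is no reading), "mtx" (3x3 intrinsics, pixels), "origin" and "rotation" of the camera in the world. Camera axes: x right, y up, looking along -z (the intrinsics and any distortion apply to the point x, -y, -z); pixel columns grow to the right and rows downward; lengths in m; the calibration is good to about 2 mm. A picture is of the moment at which its call begins.
- hand_in(): hands the job in, once; it reports no verdict.
Trained networks look in a picture, given as the dict that the camera call returned (one of the last four; its "shot" number tells which), for a name from the list of things; names that differ only in an ending like _2 or _b are one class to them, and where a whole thing is asked for, a point or a joint stands for the part that bears it (a point fixed in the world has none). Each returns a list of dicts, best first, with "p" (0 to 1); they miss things now and then, are a little off and sometimes report something else, mostly with a low value. They report only what shows in the picture. A call takes as long as a camera call.
- search_frame(picture, name): "bbox" ([left, top, right, bottom] in pixels, round what is visible of it).
- masks_of(picture, name): "region" (400x640 bool, what is visible of it) and "bbox" ([left, top, right, bottom] in pixels, round what is visible of it).
- mark_of(picture, name): "pixel" ([row, column] in pixels: a listed point, or the origin of a listed thing).
The state is a dict: "time_s": time; "joint_positions": joint angles; "qvel": joint speeds; "tau": joint torques, N m; "position": TCP position; "tcp_rot": TCP orientation; "force": force on the tool from outside, world axes, zero at the start; "moment": the same for the moment, N m; "opening": opening from 0.0 (shut) to 1.0 (fully open).
Only numpy, scipy, OpenCV 4.12 (cv2) and the standard library are available. Lean on these libraries where they do the work, as an engineer would, in place of code of your own. Each camera call takes 0.05 s, during which the arm holds its last target. There are 200 camera calls.

TASK

Get the kettle ready for descaling: push the red child-resistant cap of the descaler tub down hard and turn it anticlockwise to open it, then lift it off and lay it, same way up, centred on the cork coaster with no edge overhanging. Then take the light-blue tablet out of the tub's mouth, put it in the kettle and shut the kettle's lid fully. Leave the mug, bowl, spice jar, detergent bottle, spoon and beaker where they are.

Things in the scene. Friction and masses are not known exactly. Their poses are not given: they have to be found in the camera images.
- tub: Blue descaler tub with a yellow band, 88 mm across, held immovably in a screwed-down square steel base plate (110 mm). Origin: centre of the underside, z up. Shoulder 79 mm high; above it a white neck, 42 mm outside, rim 112 mm above the counter; a grey sprung collar surrounds the foot of the neck.
- cap: Loose red round cap on the tub, 63 mm across, 42 mm tall, smooth upright side (grip it firmly, 40 N or more), about 40 g. Origin: centre of its lower rim, z up; x along its two inner lugs, parallel to the tub's x when locked. Closed, its lower rim is 93 mm and its top 135 mm above the counter. A push-and-turn bayonet locks it (see tub_collar). Unlocked, it must rise 36 mm to clear tablet and neck.
- tub_collar (a joint): Grey sprung collar under the cap: 0 closed, grows as the cap is pressed, 0.009 m at the bottom, -0.002 with no cap. To unlock, hold the cap 7 to 9 mm below rest (12 N frees it at 6 mm, 17 N bottoms it) and meanwhile turn it anticlockwise seen from above by at least 55 degrees (75 to 85 is best; it turns freely to 120). Unpressed it can be neither turned nor lifted.
- tablet: Loose light-blue round descaling tablet, 34 mm across, 18 mm thick, lying flat in the tub's mouth under the cap. Origin: centre of its underside, 104 mm above the counter at the start; so its top (122 mm) stands 10 mm proud of the neck's rim and can be gripped there. About 25 g.
- coaster: Round cork coaster, 90 mm across, 12 mm high, fixed to the counter. Origin: centre of its underside.
- kettle: Steel kettle on a black base 160 mm across, fixed; tapers to a round open mouth 106 mm inside, 112 outside, rim 160 mm above the counter, inner floor 24 mm. Origin: centre of the underside, z up; its +x points to the black loop handle (reaches 121 mm out, highest point 161 mm above the counter), where the lid is hinged; its -x to a short spout.
- kettle_mouth (a point): Centre of the kettle's mouth, at rim height (160 mm above the counter).
- lid_hinge (a point): Middle of the lid's hinge line, on the kettle's rim at the handle side, 56 mm from the kettle's axis and 161 mm above the counter; the hinge runs along the kettle's y.
- lid (a joint): Black round kettle lid, 106 mm across, 8 mm thick, its lip reaches 119 mm from the hinge. 0 = shut (flat on the rim, top 169 mm above the counter), grows as it opens; 1.57 = upright over the hinge; 1.9 at most. It stays where it is left (stiff hinge, 0.1 N m): push it over from the handle side, then press it down.
- mug: White mug, 80 mm across, 90 mm tall; bystander. Origin: centre of the underside.
- bowl: Glass bowl, 110 mm across, 50 mm tall; bystander. Origin: centre of the underside.
- spice: Amber spice jar, 44 mm across, 95 mm tall, black cap; bystander. Origin: centre of the underside.
- detergent: Green detergent bottle, 60 mm across, 190 mm tall, white cap; bystander. Origin: centre of the underside.
- spoon: Steel spoon lying on the counter; bystander.
- beaker: Orange measuring beaker, 64 mm across, 60 mm tall; bystander. Origin: centre of the underside.

How it is judged (in metres and radians):
On the way, in this order (a step that is already met when the one before it is completed fails the run):
1. the cap, not yet turned, is pressed down far enough to free its lock (value of joint tub_collar above 0.006 m and angle between the x axis of cap and the x axis of tub, either way round below 0.2 rad), for 0.05 s.
2. the cap is pressed down and, while pressed, turned past its lock (value of joint tub_collar above 0.004 m and angle between the x axis of cap and the x axis of tub, either way round above 0.5 rad and horizontal distance between cap and tub below 0.006 m), for 0.05 s.
3. the cap lies upright, centred on the coaster, let go (horizontal distance between cap and coaster below 0.013 m and z of cap in the frame of coaster below 0.0145 m and angle between cap's own z axis and vertical below 0.08 rad and contact force between cap and the fingers below 0.2 N), for 0.2 s.
4. the tablet lies inside the kettle (horizontal distance between tablet and kettle below 0.07 m and z of tablet in the frame of kettle below 0.1 m), for 0.2 s.
5. the kettle's lid is shut (value of joint lid below 0.08 rad), for 0.2 s.
At the end, for the whole second after the job is handed in: The cap lies flat, same way up and still on the coaster, its centre within 13 mm of the coaster's (no overhang); the tablet is inside the kettle; the kettle's lid is shut (within 0.08 rad) (all of step 4 and horizontal distance between cap and coaster below 0.013 m and z of cap in the frame of coaster below 0.0145 m and angle between cap's own z axis and vertical below 0.08 rad and linear speed of cap below 0.02 m/s and value of joint lid below 0.08 rad); the robot touches nothing.
It fails at once if a bystander (mug, bowl, spice jar, detergent, spoon, beaker) is moved more than 30 mm (distance of any of mug, bowl, spice, detergent, spoon, beaker from where it was at the start of the episode above 0.03 m).
It also fails if it takes over 67 s, if anything falls off the work surface, if the arm or the gripper's body presses on something with over 40 N, if the wrist force passes 120 N, or if a joint passes its speed limit or range.

## Working session

There is one attempt and no reset: what is moved stays moved. The work goes in short steps, Python scripts to look and compute and a tool call to move; the robot and the scene stay as the last step left them, time stands still between calls to the robot, and variables do not carry over. Pictures are saved under pics/ and viewed, about 8 in all and at most 12, crops included, and the job is handed in when it is done.

Besides the shell and the picture viewer there is one more tool, called after "Request:" by a JSON object that holds its "name" and its "arguments". send_rows: Moves the arm, as the interface text tells. Its arguments: {"type":"object","properties":{"moves":{"type":"string"}},"required":["moves"]}

```bash
mkdir -p pics
cat > h.py <<'E'
from rig import *
import numpy as np, cv2
def world(c,px,z=None,depth=None):
    """px=(row,col) arrays -> world; on plane z or with depth"""
    r,q=px; K=c["mtx"]
    x=(q-K[0,2])/K[0,0]; y=(r-K[1,2])/K[1,1]
    d=np.array([x,-y,-1.0])
    o=np.array(c["origin"]); R=np.array(c["rotation"]); w=R@d
    s=depth if depth is not None else (z-o[2])/w[2]
    return o+s*w
def cloud(c,m):
    K=c["mtx"]; r,q=np.nonzero(m&(c["z_map"]>0)); s=c["z_map"][r,q]
    d=np.stack([(q-K[0,2])/K[0,0]*s,-(r-K[1,2])/K[1,1]*s,-s],1)
    return d@np.array(c["rotation"]).T+np.array(c["origin"])
E
python3 - <<'E'
from h import *
np.set_printoptions(precision=3,suppress=True)
for n in("top","scene"):
    c=capture(n); cv2.imwrite(f"pics/{n}0.png",c["image"]); print(n,c["origin"],c["rotation"],c["mtx"],[k for k in c])
    for t in "tub cap coaster kettle lid mug bowl spice detergent spoon beaker".split():
        m=masks_of(c,t)
        if m:
            P=cloud(c,m[0]["region"]); 
            if len(P): print(t,round(m[0]["p"],2),m[0]["bbox"],np.percentile(P,2,axis=0),np.percentile(P,98,axis=0))
    for t,z in (("cap",.093),("tub",0),("coaster",0),("kettle",0),("kettle_mouth",.16),("lid_hinge",.161)):
        k=mark_of(c,t)
        if k: print("mark",t,k[0]["p"],k[0]["pixel"],world(c,k[0]["pixel"],z))
print(read_state())
E
```

```text
top [ 0.416 -0.001  1.529] [[-0.015  0.994 -0.104]
 [-1.    -0.014  0.008]
 [ 0.007  0.104  0.995]] [[448.627   0.    316.47 ]
 [  0.    448.627 198.75 ]
 [  0.      0.      1.   ]] ['image', 'z_map', 'mtx', 'origin', 'rotation', 'shot']
tub 0.95 [357.8, 188.7, 402.8, 229.2] [ 0.476 -0.28  -0.003] [ 0.597 -0.155  0.132]
cap 0.87 [369.6, 197.8, 393.5, 218.2] [ 0.506 -0.246  0.094] [ 0.562 -0.187  0.141]
coaster 0.78 [304.4, 179.6, 328.4, 214.1] [ 0.54  -0.05   0.004] [0.616 0.025 0.018]
kettle 0.72 [220.2, 191.1, 270.7, 252.2] [0.416 0.161 0.013] [0.577 0.3   0.263]
lid 0.47 [227.5, 195.0, 257.7, 214.4] [0.521 0.16  0.183] [0.563 0.241 0.28 ]
mug 0.72 [257.9, 132.8, 285.6, 162.3] [ 0.709  0.098 -0.002] [0.785 0.172 0.092]
bowl 0.84 [343.7, 136.0, 372.9, 166.2] [ 0.686 -0.204  0.   ] [ 0.778 -0.109  0.051]
spice 0.65 [308.9, 154.0, 325.7, 166.1] [ 0.679 -0.04   0.007] [ 0.719 -0.001  0.099]
detergent 0.56 [438.8, 181.2, 474.0, 199.4] [ 0.561 -0.486  0.022] [ 0.611 -0.443  0.191]
spoon 0.77 [157.3, 198.9, 196.6, 252.4] [ 0.414  0.395 -0.002] [0.579 0.508 0.023]
beaker 0.56 [243.3, 263.0
[... 1560 characters left out ...]
3, 318.4] [ 0.58  -0.023  0.   ]
mark kettle 0.65 [225.9, 403.5] [0.487 0.239 0.   ]
mark kettle_mouth 0.96 [188.5, 407.8] [0.483 0.228 0.16 ]
mark lid_hinge 0.83 [200.5, 398.1] [0.544 0.215 0.161]
{'time_s': 1.8, 'joint_positions': array([ 56.406,  30.225,  82.085,   0.002,  67.686, -10.229]), 'qvel': array([ 0.066, -0.072, -0.049,  0.032,  0.073, -0.099]), 'tau': array([  0.001, -44.001, -17.698,   0.063,   0.05 ,   0.   ]), 'position': array([0.248, 0.574, 0.223]), 'tcp_rot': array([[ 0.397,  0.   , -0.918],
       [ 0.918,  0.   ,  0.397],
       [ 0.   , -1.   ,  0.   ]]), 'force': array([-0.51 , -0.394,  0.684]), 'moment': array([ 0.024,  0.038, -0.041]), 'opening': 1.0009005768496093}
```

Run:
```python
from h import *
from scipy.optimize import least_squares
np.set_printoptions(precision=4,suppress=True)
c=capture("top"); s=capture("scene")
a=cv2.resize(c["image"][120:290,145:485],None,fx=2.3,fy=2.3,interpolation=2)[:, :782]
b=cv2.resize(s["image"][130:300,170:510],None,fx=2.3,fy=2.3,interpolation=2)[:390,:782]
cv2.imwrite("pics/a.png",a); cv2.imwrite("pics/b.png",b)
def fit(P,r=None):
    cx=P[:,:2].mean(0); f=lambda v:np.hypot(P[:,0]-v[0],P[:,1]-v[1])-(v[2] if r is None else r)
    return least_squares(f,[*cx,.05],loss="soft_l1",f_scale=.003).x
def reg(P,lo,hi,xy,rad):
    k=(P[:,2]>lo)&(P[:,2]<hi)&(np.hypot(P[:,0]-xy[0],P[:,1]-xy[1])<rad); return P[k]
for n,I in(("top",c),("scene",s)):
    P=cloud(I,np.ones((400,640),bool))
    for t,lo,hi,xy,rad in(("cap",.125,.145,(.535,-.217),.045),("coaster",.007,.018,(.585,-.01),.07),("rim",.15,.17,(.483,.232),.075),("shoulder",.072,.086,(.535,-.217),.06)):
        Q=reg(P,lo,hi,xy,rad)
        if len(Q)<5: print(n,t,len(Q));continue
        h=cv2.minEnclosingCircle(Q[:,:2].astype(np.float32)); print(n,t,len(Q),"enc",h,"mean",Q.mean(0))
    Q=reg(P,.15,.175,(.483,.232),.075); print("rimfit",fit(Q,.054))
    Q=reg(P,.18,.30,(.52,.21),.08); m=Q.mean(0); u,_,vt=np.linalg.svd(Q-m); print("lid",len(Q),m,vt[2],Q.min(0),Q.max(0))
    # red cap top mask
    im=cv2.cvtColor(I["image"],cv2.COLOR_BGR2HSV); M=((im[...,0]<8)|(im[...,0]>172))&(im[...,1]>120)&(im[...,2]>60)
    Q=cloud(I,M);Q=reg(Q,.128,.145,(.535,-.217),.05); print("red",len(Q),Q.mean(0),Q.min(0),Q.max(0))
```

```text
top cap 325 enc ((0.5361214280128479, -0.21806111931800842), 0.032121118158102036) mean [ 0.5357 -0.217   0.1344]
top coaster 471 enc ((0.5899242162704468, -0.010269508697092533), 0.06854156404733658) mean [ 0.5774 -0.0102  0.0115]
top rim 231 enc ((0.4780331254005432, 0.23942995071411133), 0.06773573905229568) mean [0.4685 0.2371 0.157 ]
top shoulder 210 enc ((0.5358980894088745, -0.2178831249475479), 0.04435814917087555) mean [ 0.5297 -0.2067  0.0776]
rimfit [0.4831 0.2344 0.05  ]
lid 195 [0.5428 0.2005 0.2419] [-0.8874  0.439   0.1407] [0.5176 0.156  0.1806] [0.5691 0.2468 0.2808]
red 178 [ 0.5353 -0.2163  0.1343] [ 0.5053 -0.2493  0.1281] [ 0.5653 -0.1861  0.1425]
scene cap 236 enc ((0.5362799763679504, -0.218161478638649), 0.03401510417461395) mean [ 0.5387 -0.2146  0.1344]
scene coaster 460 enc ((0.5791952610015869, -0.009435221552848816), 0.04746370017528534) mean [ 0.5788 -0.0078  0.0119]
scene rim 260 enc ((0.4860224723815918, 0.2358197271823883), 0.07375247031450272) mean [0.4896 0.2507 0.1566]
scene shoulder 197 enc ((0.5377914905548096, -0.21600092947483063), 0.04466073587536812) mean [ 0.5521 -0.2066  0.0781]
rimfit [0.486 0.235 0.05 ]
lid 656 [0.5485 0.2068 0.2283] [ 0.896  -0.4385 -0.0697] [0.5203 0.1566 0.18  ] [0.5717 0.2525 0.2805]
red 111 [ 0.5408 -0.2143  0.1344] [ 0.5045 -0.2477  0.128 ] [ 0.5691 -0.1865  0.14  ]
```

View pics/a.png

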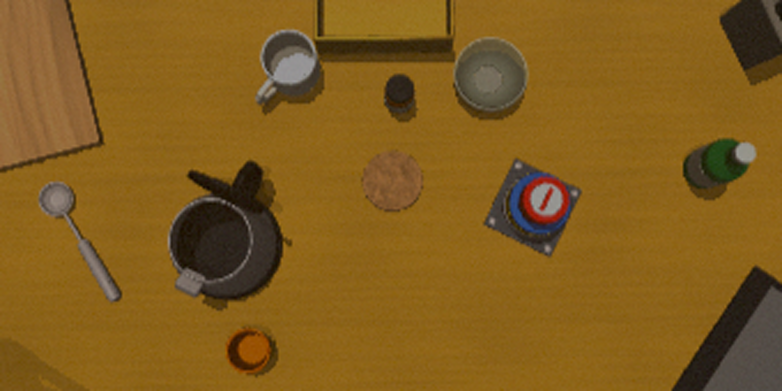

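View pics/b.png

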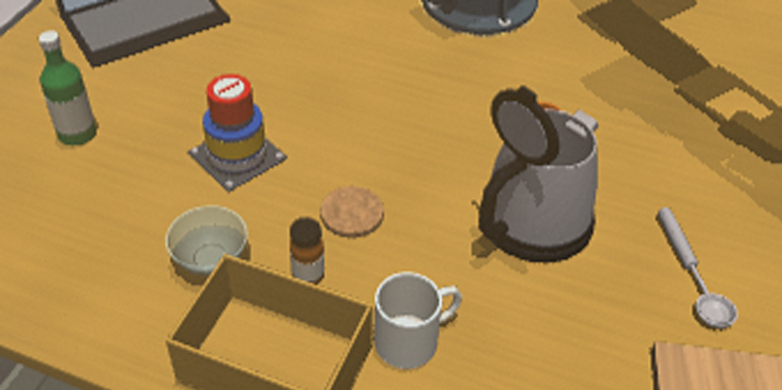

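The top view shows the tub and red cap at right centre (545,203), the cork coaster at (392,180), and the kettle at (225,240) with its lid upright towards (245,180). The scene view agrees: the lid stands about upright on the handle side and all bystanders are clear of the work path.

I'll go up first and then across to the tub.

Request:
{"name": "send_rows", "arguments": {"moves": "87 0 -41 0 0;87 0 -41 0 0;87 0 -41 0 0;87 -30 0 -28 0;87 -30 0 -28 0;87 -30 0 -28 0;87 -30 0 -28 0;87 -30 0 -28 0;87 -30 0 -28 0;87 -30 0 -28 0;87 -30 0 -28 0;87 -30 0 -28 0;87 -30 0 -28 0;87 -30 0 -28 0;87 -30 0 -28 0;87 -30 0 -28 0;87 -30 0 -28 0;87 -30 0 -28 0;87 -30 0 -28 0;87 -30 0 -28 0"}}

```text
time_s: 3.57
position: [0.4827, -0.0853, 0.3458]
tcp_rot: [[0.397, 0.001, -0.918], [0.918, -0.0, 0.397], [0.0, -1.0, -0.001]]
force: [0.7, 0.4, -0.6]
opening: 0.995
```

Request:
{"name": "send_rows", "arguments": {"moves": "87 -26 0 -26 0;87 -26 0 -26 0;87 -26 0 -26 0;87 -25 0 -25 0;87 0 0 0 7;87 0 0 0 7;87 0 0 0 7;87 0 0 0 7;87 0 0 0 7;87 0 0 0 7;87 0 0 0 7;87 0 0 0 7;87 0 0 0 0"}}

```text
time_s: 4.65
position: [0.5362, -0.2186, 0.3456]
tcp_rot: [[0.983, 0.0, -0.183], [0.183, 0.0, 0.983], [0.0, -1.0, 0.0]]
force: [-0.5, -0.2, -0.1]
opening: 0.999
```

Request:
{"name": "send_rows", "arguments": {"moves": "87 0 40 0 0;87 0 40 0 0;87 0 40 0 0;87 0 40 0 0;87 0 40 0 0;87 0 30 0 0;87 0 15 0 0;87 0 0 0 0;50 0 0 0 0;50 0 0 0 0;50 0 0 0 0;50 0 0 0 0;50 0 0 0 0;50 0 0 0 0"}}

```text
time_s: 5.82
position: [0.5359, -0.2191, 0.1019]
tcp_rot: [[0.983, -0.0, -0.186], [0.186, -0.001, 0.983], [-0.0, -1.0, -0.001]]
force: [-3.9, -1.1, 5.2]
opening: 0.727
```

Request:
{"name": "send_rows", "arguments": {"moves": "0 0 0 0 0;0 0 0 0 0;0 0 3 0 0;0 0 3 0 0;0 0 3 0 0;0 0 2 0 0;0 0 0 0 0;0 0 0 0 0"}}

```text
time_s: 6.48
position: [0.5359, -0.2191, 0.093]
tcp_rot: [[0.983, 0.0, -0.185], [0.185, -0.002, 0.983], [-0.0, -1.0, -0.002]]
force: [-6.5, 0.1, 21.5]
opening: 0.727
```

Request:
{"name": "send_rows", "arguments": {"moves": "0 -0.7 0 0 0;0 0 0 0 -7;0 0 0 0 -7;0 0 0 0 -7;0 0 0 0 -7;0 0 0 0 -7;0 0 0 0 -7;0 0 0 0 -7;0 0 0 0 -7;0 0 0 0 -7;0 0 0 0 -7;0 0 0 0 -7;0 0 0 0 -4;0 0 0 0 0;0 0 0 0 0"}}

```text
time_s: 7.73
position: [0.5375, -0.2181, 0.0931]
tcp_rot: [[-0.028, 0.005, -1.0], [1.0, -0.0, -0.028], [-0.0, -1.0, -0.005]]
force: [-2.4, 4.7, 20.5]
opening: 0.724
```

Run:
```python
from h import *
a=read_state();print(a["force"],a["moment"])
o=[]
for n in("top","scene"):
    c=capture(n); m=masks_of(c,"cap"); print(n,m[0]["bbox"] if m else None)
    r,q=(208,381) if n=="top" else (180,270)
    o.append(cv2.resize(c["image"][r-30:r+40,q-40:q+40],None,fx=5,fy=5,interpolation=2))
cv2.imwrite("pics/c.png",np.hstack(o))
```

```text
[-2.36600733  4.74842351 20.5053507 ] [0.9688518  0.45417207 0.00577487]
top [310.8, 150.5, 325.9, 165.5]
scene [258.6, 168.1, 277.8, 183.4]
```

View pics/c.png

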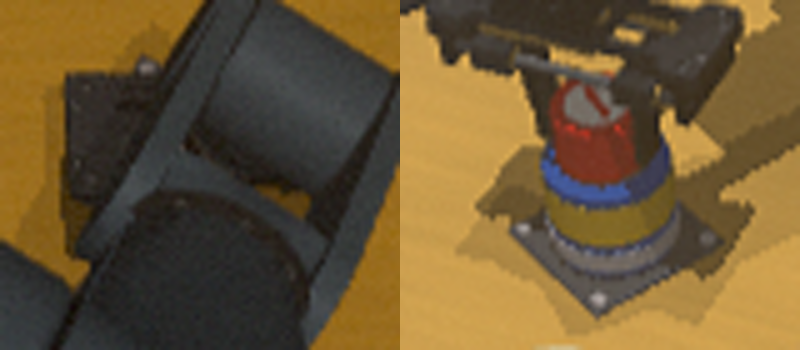

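In the right half, the cap sits pressed down between the fingers and its bar mark has turned from "/" to "\" at (595,98), so it rotated with the gripper. Next I lift it.

Request:
{"name": "send_rows", "arguments": {"moves": "0 0 -5 0 0;0 0 -7 0 0;0 0 -10 0 0;0 0 -15 0 0;0 0 -20 0 0;0 0 -25 0 0;0 0 -25 0 0;0 0 0 0 0;0 0 0 0 0"}}

```text
time_s: 8.68
position: [0.5366, -0.2193, 0.1981]
tcp_rot: [[-0.028, 0.004, -1.0], [1.0, -0.002, -0.028], [-0.002, -1.0, -0.004]]
force: [-0.5, 0.1, -0.8]
opening: 0.723
```

Run:
```python
from h import *
o=[]
c=capture("scene")
for t in ("tub","cap","tablet"):
    m=masks_of(c,t)
    if m:
        P=cloud(c,m[0]["region"]);print(t,m[0]["p"],m[0]["bbox"],np.percentile(P,3,axis=0).round(3),np.percentile(P,97,axis=0).round(3))
r,q=(175,285)
cv2.imwrite("pics/d.png",cv2.resize(c["image"][r-60:r+50,q-60:q+60],None,fx=4,fy=4,interpolation=2))
# refined coaster
from scipy.optimize import least_squares
P=cloud(c,np.ones((400,640),bool)); k=(P[:,2]>.007)&(P[:,2]<.018)&(np.hypot(P[:,0]-.579,P[:,1]+.009)<.055); Q=P[k]
print(len(Q),Q[:,:2].mean(0),cv2.minEnclosingCircle(Q[:,:2].astype(np.float32)),np.percentile(Q,[1,99],axis=0))
```

```text
tub 0.55 [253.0, 171.5, 295.7, 213.6] [ 0.503 -0.276  0.   ] [ 0.588 -0.16   0.107]
cap 0.55 [256.7, 138.8, 273.8, 158.7] [ 0.521 -0.244  0.193] [ 0.567 -0.191  0.233]
tablet 0.38 [267.9, 168.2, 277.1, 176.5] [ 0.521 -0.229  0.114] [ 0.551 -0.201  0.124]
456 [ 0.57868839 -0.00842356] ((0.5762448310852051, -0.008872059173882008), 0.04653184860944748) [[ 0.53454635 -0.05070306  0.00760151]
 [ 0.61934783  0.03320029  0.01635637]]
```

View pics/d.png

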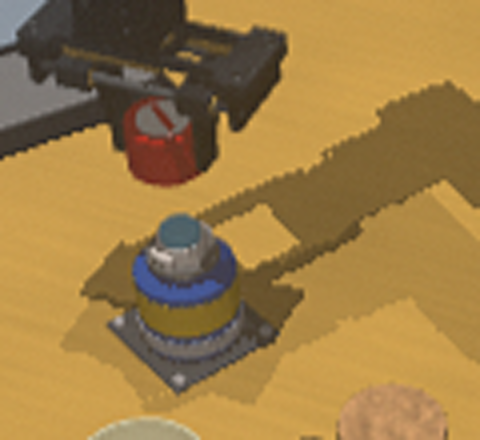

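The cap is held at (165,140) in the crop. The tablet is still in the tub mouth at (182,232), so I carry the cap to the coaster.

Request:
{"name": "send_rows", "arguments": {"moves": "0 35 0 -8 0;0 35 0 -8 0;0 35 0 -8 0;0 35 0 -8 0;0 35 0 -8 0;0 35 0 -8 0;0 0 40 0 0;0 0 40 0 0;0 0 35 0 0;0 0 25 0 0;0 0 15 0 0;0 0 10 0 0;0 0 0 0 0;0 0 0 0 0"}}

```text
time_s: 10.05
position: [0.5773, -0.0075, 0.0309]
tcp_rot: [[-0.028, -0.001, -1.0], [1.0, 0.0, -0.028], [0.0, -1.0, 0.001]]
force: [0.6, 0.1, 1.1]
opening: 0.72
```

Run:
```python
from h import *
for n in("scene","top"):
  c=capture(n)
  im=cv2.cvtColor(c["image"],cv2.COLOR_BGR2HSV); M=((im[...,0]<8)|(im[...,0]>172))&(im[...,1]>100)&(im[...,2]>50)
  Q=cloud(c,M);Q=Q[np.hypot(Q[:,0]-.578,Q[:,1]+.009)<.06]; print(n,len(Q),len(Q) and np.percentile(Q,[1,50,99],axis=0).round(4))
  m=mark_of(c,"cap"); print([(k["p"],world(c,k["pixel"],.023).round(4)) for k in m[:2]])
```

```text
scene 231 [[ 0.5498 -0.0347  0.021 ]
 [ 0.5989 -0.0024  0.0537]
 [ 0.608   0.0224  0.0666]]
[(0.7, array([ 0.5789, -0.0099,  0.023 ]))]
top 0 0
[]
```

Request:
{"name": "send_rows", "arguments": {"moves": "0 0 5 0 0;0 0 3 0 0;0 0 2 0 0;0 0 0 0 0;0 0 0 0 0"}}

```text
time_s: 10.67
position: [0.5774, -0.0074, 0.0214]
tcp_rot: [[-0.029, -0.0, -1.0], [1.0, 0.0, -0.029], [0.0, -1.0, 0.0]]
force: [-1.0, -0.4, -0.4]
opening: 0.722
```

Request:
{"name": "send_rows", "arguments": {"moves": "0 0 1 0 0;0 0 0 0 0;0 0 0 0 0"}}

```text
time_s: 10.92
position: [0.5775, -0.0074, 0.0212]
tcp_rot: [[-0.029, 0.0, -1.0], [1.0, -0.0, -0.029], [-0.0, -1.0, -0.0]]
force: [-1.5, 0.2, 4.9]
opening: 0.725
```

Request:
{"name": "send_rows", "arguments": {"moves": "87 0 0 0 0;87 0 0 0 0;87 0 0 0 0;87 0 -5 0 0;87 0 -20 0 0;87 0 -40 0 0;87 0 -40 0 0;87 0 -40 0 0;87 0 -35 0 0;87 -35 0 8 0;87 -35 0 8 0;87 -35 0 8 0;87 -35 0 8 0;87 -35 0 8 0;87 -35 0 8 0;87 0 0 0 7;87 0 0 0 7;87 0 0 0 7;87 0 0 0 7;87 0 0 0 0"}}

```text
time_s: 12.58
position: [0.5353, -0.2188, 0.2006]
tcp_rot: [[0.446, -0.0, -0.895], [0.895, 0.0, 0.446], [0.0, -1.0, 0.0]]
force: [-0.3, 0.9, -0.4]
opening: 1.0
```

Run:
```python
from h import *
c=capture("scene")
im=cv2.cvtColor(c["image"],cv2.COLOR_BGR2HSV); M=((im[...,0]<8)|(im[...,0]>172))&(im[...,1]>100)&(im[...,2]>50)
P=cloud(c,np.ones((400,640),bool))
def z(lo,hi,xy,rad):
    Q=P[(P[:,2]>lo)&(P[:,2]<hi)&(np.hypot(P[:,0]-xy[0],P[:,1]-xy[1])<rad)]; print(len(Q),Q.mean(0).round(4),cv2.minEnclosingCircle(Q[:,:2].astype(np.float32)),np.percentile(Q,[2,98],axis=0).round(4))
z(.047,.061,(.578,-.008),.06)   # cap top
z(.118,.13,(.536,-.218),.05)   # tablet top
m=mark_of(c,"cap"); print([(k["p"],world(c,k["pixel"],.012).round(4)) for k in m[:2]])
m=mark_of(c,"coaster"); print([(k["p"],world(c,k["pixel"],.0).round(4)) for k in m[:2]])
m=mark_of(c,"tablet"); print([(k["p"],world(c,k["pixel"],.104).round(4)) for k in m[:2]])
A=c["image"]; 
cv2.imwrite("pics/e.png",cv2.resize(A[145:265,240:400],None,fx=5,fy=5,interpolation=2))
```

```text
249 [ 0.5783 -0.0068  0.0539] ((0.5764111280441284, -0.006366347894072533), 0.03377901762723923) [[ 0.548  -0.036   0.0494]
 [ 0.6065  0.0224  0.0579]]
63 [ 0.5371 -0.2159  0.1218] ((0.5358495116233826, -0.21216925978660583), 0.021177057176828384) [[ 0.5196 -0.232   0.1183]
 [ 0.5524 -0.1999  0.1254]]
[(0.91, array([ 5.915e-01, -4.000e-04,  1.200e-02])), (0.36, array([0.3857, 0.1924, 0.012 ]))]
[(0.73, array([ 0.5724, -0.0161,  0.    ]))]
[(0.5, array([ 0.5358, -0.2134,  0.104 ]))]
```

View pics/e.png

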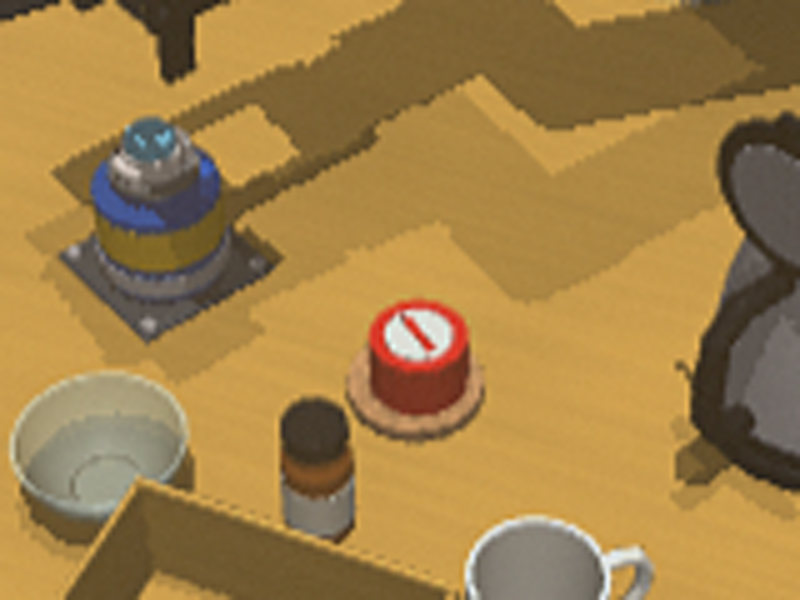

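The cap sits upright and centred on the coaster at (420,370), and the tablet is in the mouth at (150,138). Next I grip the tablet just above the neck rim.

Request:
{"name": "send_rows", "arguments": {"moves": "60 2 35 0.5 0;60 0 30 0 0;60 0 15 0 0;60 0 5 0 0;60 0 0 0 0;60 0 0 0 0"}}

```text
time_s: 13.28
position: [0.5366, -0.2171, 0.1161]
tcp_rot: [[0.443, 0.001, -0.896], [0.896, -0.001, 0.443], [-0.0, -1.0, -0.001]]
force: [1.0, 0.8, 0.9]
opening: 0.71
```

Request:
{"name": "send_rows", "arguments": {"moves": "60 0 1.5 0 0;60 0 0 0 0;20 0 0 0 0;0 0 0 0 0;0 0 0 0 0;0 0 0 0 0;0 0 0 0 0;0 0 0 0 0;0 0 0 0 0"}}

```text
time_s: 14.03
position: [0.5359, -0.2172, 0.1142]
tcp_rot: [[0.444, -0.0, -0.896], [0.896, -0.001, 0.444], [-0.001, -1.0, -0.0]]
force: [-1.3, -1.3, 1.6]
opening: 0.368
```

Request:
{"name": "send_rows", "arguments": {"moves": "0 0 -4 0 0;0 0 -8 0 0;0 0 -15 0 0;0 0 -25 0 0;0 0 -30 0 0;0 0 -40 0 0;0 0 -40 0 0;0 0 0 0 0"}}

```text
time_s: 14.7
position: [0.5404, -0.2187, 0.2854]
tcp_rot: [[0.444, 0.015, -0.896], [0.896, -0.009, 0.444], [-0.001, -1.0, -0.017]]
force: [2.8, 0.5, 0.5]
opening: 0.371
```

Run:
```python
from h import *
c=capture("scene"); A=c["image"]
m=masks_of(c,"tablet"); print([(k["p"],k["bbox"]) for k in m[:2]])
cv2.imwrite("pics/f.png",cv2.resize(A[95:215,200:340],None,fx=5,fy=5,interpolation=2))
```

```text
[(0.56, [259.0, 125.0, 264.8, 136.2])]
```

View pics/f.png

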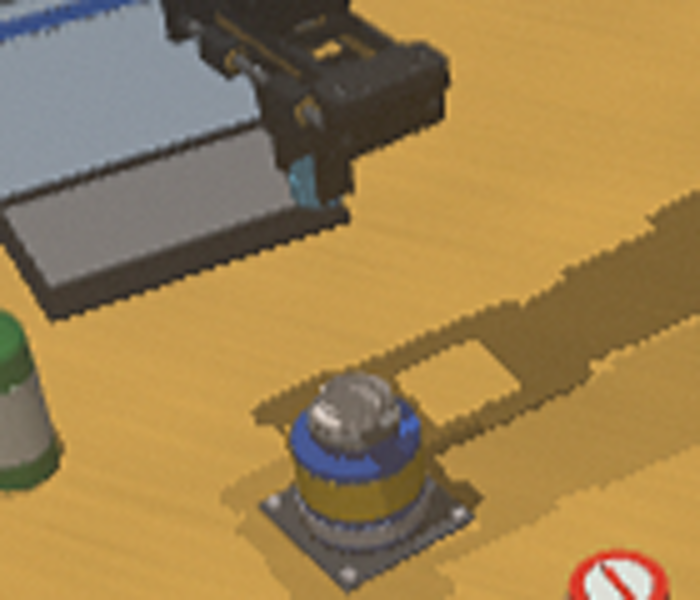

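The tablet hangs in the fingers at (305,180) and the tub mouth at (350,410) is empty. Next I go up and over to the kettle.

Request:
{"name": "send_rows", "arguments": {"moves": "0 0 -30 0 0;0 0 -40 0 0;0 0 -20 0 0;0 32 0 21 0;0 32 0 21 0;0 32 0 21 0;0 32 0 21 0;0 32 0 21 0;0 32 0 21 0;0 32 0 21 0;0 32 0 21 0;0 32 0 21 0;0 32 0 21 0;0 32 0 21 0;0 30 0 21 0;0 0 0 0 0;0 0 0 0 0;0 0 0 0 0"}}

```text
time_s: 16.3
position: [0.4789, 0.2372, 0.3646]
tcp_rot: [[0.443, -0.003, -0.896], [0.896, -0.001, 0.443], [-0.003, -1.0, 0.002]]
force: [-0.0, -0.6, 0.4]
opening: 0.371
```

Run:
```python
from h import *
for n in("scene","top"):
    c=capture(n); A=c["image"]; P=cloud(c,np.ones((400,640),bool))
    k=(P[:,2]>.175)&(P[:,2]<.285)&(np.hypot(P[:,0]-.545,P[:,1]-.205)<.07);Q=P[k]
    if len(Q)>20: m=Q.mean(0);print(n,len(Q),m.round(3),np.linalg.svd(Q-m)[2][2].round(3),np.percentile(Q,[1,99],axis=0).round(3))
    if n=="scene": cv2.imwrite("pics/g.png",cv2.resize(A[110:250,330:480],None,fx=4,fy=4,interpolation=2))
```

```text
scene 677 [0.548 0.207 0.227] [ 0.895 -0.44  -0.07 ] [[0.523 0.161 0.178]
 [0.569 0.25  0.279]]
top 199 [0.542 0.2   0.24 ] [-0.887  0.441  0.135] [[0.519 0.158 0.179]
 [0.568 0.247 0.28 ]]
```

View pics/g.png

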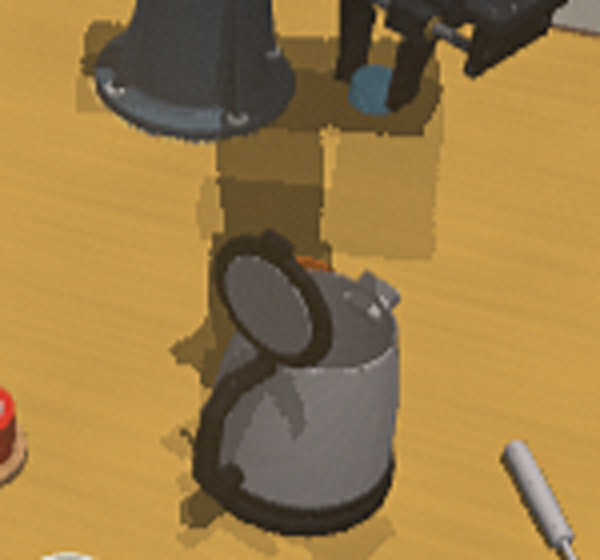

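The tablet hangs at (375,90) between the fingertips, above the kettle mouth, and the lid is clear. Lowering and releasing.

Request:
{"name": "send_rows", "arguments": {"moves": "0 0 35 0 0;0 0 40 0 0;0 0 40 0 0;0 0 40 0 0;0 0 30 0 0;0 0 18 0 0;0 0 0 0 0;0 0 0 0 0;60 0 0 0 0;60 0 0 0 0;60 0 0 0 0;60 0 0 0 0;60 0 -30 0 0;60 0 -40 0 0;60 0 -40 0 0;60 0 -40 0 0;60 0 -40 0 0;60 0 0 0 0"}}

```text
time_s: 17.9
position: [0.4841, 0.2389, 0.3629]
tcp_rot: [[0.443, 0.019, -0.896], [0.896, 0.005, 0.444], [0.013, -1.0, -0.015]]
force: [1.0, 0.9, 0.2]
opening: 0.688
```

Run:
```python
from h import *
c=capture("top")
for k in masks_of(c,"tablet")[:3]:
    P=cloud(c,k["region"]);print(k["p"],k["bbox"],P.mean(0).round(3),P.min(0).round(3))
c=capture("scene")
for k in masks_of(c,"tablet")[:3]:
    P=cloud(c,k["region"]);print(k["p"],k["bbox"],P.mean(0).round(3),P.min(0).round(3))
A=c["image"]; cv2.imwrite("pics/i.png",cv2.resize(A[60:250,330:500],None,fx=3,fy=3,interpolation=2))
```

```text
0.71 [441.0, 177.4, 475.7, 200.3] [ 0.584 -0.46   0.116] [ 0.559 -0.554  0.001]
```

View pics/i.png

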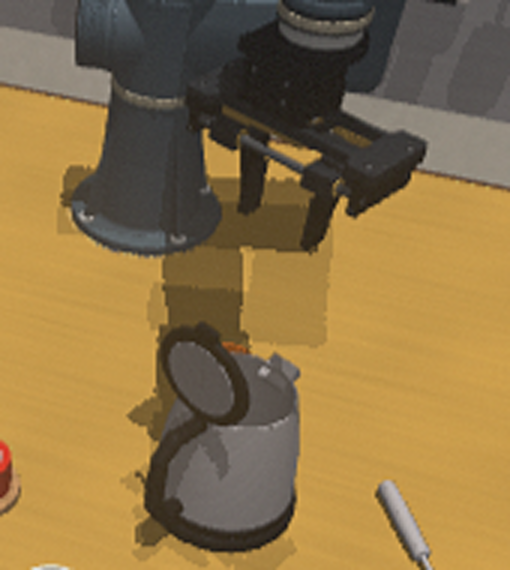

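The fingers are empty at (315,230). The network's "tablet" hit is really the detergent bottle, so it doesn't count. Next I go behind the lid, which should clear the top view into the kettle.

Request:
{"name": "send_rows", "arguments": {"moves": "0 0 0 -36 0;0 0 0 -36 0;0 0 0 -36 0;0 0 0 0 0;0 0 0 0 0"}}

```text
time_s: 18.52
position: [0.5769, 0.1882, 0.3499]
tcp_rot: [[0.446, -0.006, -0.895], [0.895, -0.001, 0.446], [-0.003, -1.0, 0.005]]
force: [-0.9, 0.5, -0.0]
opening: 0.395
```

Run:
```python
from h import *
c=capture("top"); A=c["image"]
P=cloud(c,np.ones((400,640),bool)); Q=P[(np.hypot(P[:,0]-.4845,P[:,1]-.235)<.05)&(P[:,2]<.1)]; print(len(Q),Q.mean(0),np.percentile(Q[:,2],[5,50,95]) if len(Q) else 0)
cv2.imwrite("pics/j.png",cv2.resize(A[175:275,190:310],None,fx=5,fy=5,interpolation=2))
```

```text
50 [0.51896946 0.25664953 0.03052776] [0.0254392  0.03083936 0.0362615 ]
```

View pics/j.png

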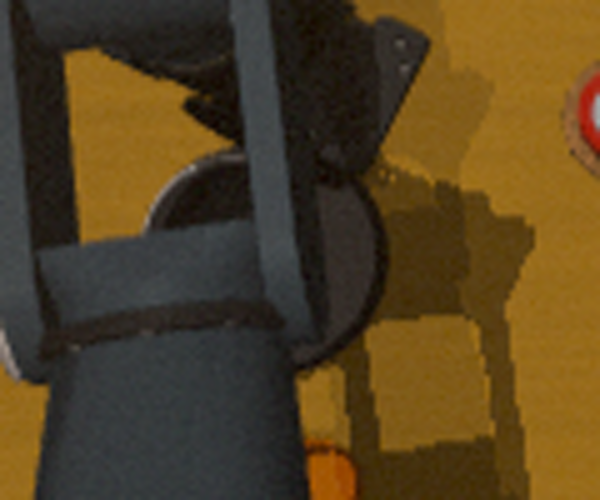

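The arm blocks the view of the kettle's inside; only part of the mouth shows, at (200,200). The tablet was let go at rim height with the fingers at 60 mm, and I'll confirm once the arm is out of the way. Descending behind the lid.

Request:
{"name": "send_rows", "arguments": {"moves": "0 0 35 0 0;0 0 35 0 0;0 0 30 0 0;0 0 15 0 0;0 0 0 0 0;0 0 0 0 0"}}

```text
time_s: 19.07
position: [0.5748, 0.1902, 0.2371]
tcp_rot: [[0.443, -0.004, -0.896], [0.897, -0.0, 0.443], [-0.002, -1.0, 0.003]]
force: [0.4, -0.0, 0.1]
opening: 0.013
```

Run:
```python
from h import *
for n in ("top","scene"):
    c=capture(n); A=c["image"]; P=cloud(c,np.ones((400,640),bool))
    hsv=cv2.cvtColor(A,cv2.COLOR_BGR2HSV); M=(abs(hsv[...,0].astype(int)-100)<15)&(hsv[...,1]>60)
    Q=cloud(c,M); Q=Q[(np.hypot(Q[:,0]-.4845,Q[:,1]-.235)<.056)&(Q[:,2]<.1)]; print(n,len(Q),Q.mean(0) if len(Q) else "")
    Q=P[(np.hypot(P[:,0]-.4845,P[:,1]-.235)<.05)&(P[:,2]<.1)]; print(len(Q))
```

```text
top 0 
32
scene 0 
0
```

Request:
{"name": "send_rows", "arguments": {"moves": "0 0 -35 0 0;0 0 -35 0 0;0 0 -45 0 0"}}

```text
out of range: row 3 has -45, outside -41.7 to 41.7
```

Request:
{"name": "send_rows", "arguments": {"moves": "0 0 -35 0 0;0 0 -40 0 0;0 0 -40 0 0;0 -36 0 -18 0;0 -36 0 -18 0;0 -36 0 -18 0;0 -36 0 -18 0;0 -36 0 -18 0;0 -36 0 -18 0;0 0 0 0 0"}}

```text
time_s: 20.0
position: [0.5783, -0.0594, 0.3553]
tcp_rot: [[0.45, 0.004, -0.893], [0.893, -0.006, 0.45], [-0.003, -1.0, -0.007]]
force: [-0.6, 0.8, 0.2]
opening: 0.006
```

Run:
```python
from h import *
c=capture("top"); A=c["image"]
P=cloud(c,np.ones((400,640),bool)); Q=P[(np.hypot(P[:,0]-.4845,P[:,1]-.235)<.05)&(P[:,2]<.1)]; print(len(Q),np.percentile(Q[:,2],[5,50,95]) if len(Q) else 0)
cv2.imwrite("pics/k.png",cv2.resize(cv2.convertScaleAbs(A[175:275,190:310],alpha=1.6),None,fx=5,fy=5,interpolation=2))
for k in masks_of(c,"tablet")[:3]:
    P=cloud(c,k["region"]);print(k["p"],k["bbox"],P.mean(0).round(3))
```

```text
597 [0.02503815 0.0307106  0.04220391]
0.49 [237.8, 219.3, 245.2, 228.3] [0.493 0.239 0.041]
```

View pics/k.png

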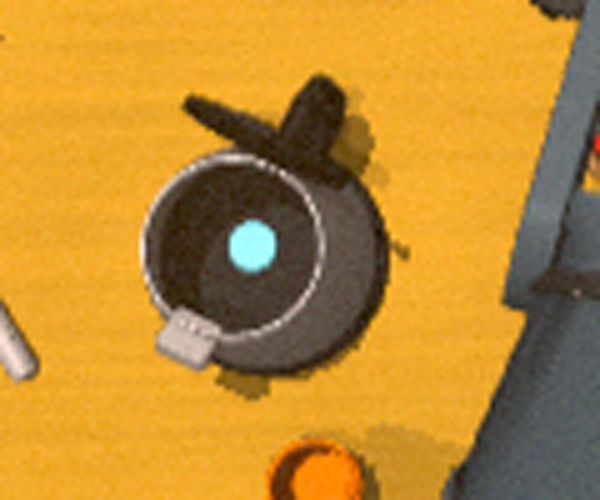

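The tablet lies on the kettle floor at (252,246). The network agrees, putting it at z about 0.04. Back behind the lid and push it over.

Request:
{"name": "send_rows", "arguments": {"moves": "0 36 0 18 0;0 36 0 18 0;0 36 0 18 0;0 36 0 18 0;0 36 0 18 0;0 36 0 18 0;0 0 0 0 0;0 0 40 0 0;0 0 40 0 0;0 0 25 0 0;0 0 10 0 0;0 0 0 0 0"}}

```text
time_s: 21.1
position: [0.5746, 0.1904, 0.2361]
tcp_rot: [[0.443, -0.005, -0.897], [0.897, -0.0, 0.443], [-0.003, -1.0, 0.004]]
force: [-0.1, 0.5, 0.2]
opening: 0.006
```

Request:
{"name": "send_rows", "arguments": {"moves": "0 0 0 10 0;0 0 0 10 0;0 0 0 10 0;0 0 0 10 0;0 0 0 10 0;0 0 0 10 0;0 0 0 10 0;0 0 0 10 0;0 0 0 10 0;0 0 0 10 0;0 0 0 10 0;0 0 0 10 0;0 0 0 0 0"}}

```text
time_s: 22.18
position: [0.4664, 0.2436, 0.2379]
tcp_rot: [[0.443, -0.003, -0.897], [0.897, 0.0, 0.443], [-0.001, -1.0, 0.003]]
force: [-0.9, -0.3, 0.3]
opening: 0.007
```

Now press down to about z = 0.170.

Request:
{"name": "send_rows", "arguments": {"moves": "0 0 10 0 0;0 0 10 0 0;0 0 10 0 0;0 0 10 0 0;0 0 8 0 0;0 0 8 0 0;0 0 5 0 0;0 0 4 0 0;0 0 3 0 0;0 0 0 0 0;0 0 0 0 0"}}

```text
time_s: 23.1
position: [0.4695, 0.2428, 0.1702]
tcp_rot: [[0.444, 0.001, -0.896], [0.896, 0.0, 0.444], [0.0, -1.0, -0.001]]
force: [-1.0, 0.4, -0.3]
opening: 0.002
```

Request:
{"name": "send_rows", "arguments": {"moves": "0 0 2 0 0;0 0 0 0 0;0 0 0 0 0;0 0 0 0 0"}}

```text
time_s: 23.43
position: [0.4698, 0.2429, 0.1693]
tcp_rot: [[0.444, 0.002, -0.896], [0.896, 0.0, 0.444], [0.001, -1.0, -0.002]]
force: [-2.0, -0.0, 6.8]
opening: 0.004
```

Request:
{"name": "send_rows", "arguments": {"moves": "0 0 -10 0 0;0 0 -30 0 0;0 0 -40 0 0;0 0 -40 0 0;0 0 -40 0 0;0 36 0 18 0;0 36 0 18 0;0 36 0 18 0;0 36 0 18 0;0 36 0 18 0;0 36 0 18 0;0 0 0 0 0;0 0 0 0 0;0 0 0 0 0"}}

```text
time_s: 24.6
position: [0.4679, 0.4838, 0.3279]
tcp_rot: [[0.444, -0.0, -0.896], [0.896, -0.001, 0.444], [-0.001, -1.0, -0.0]]
force: [0.5, -0.8, -0.4]
opening: 0.007
```

Run:
```python
from h import *
o=[]
for n in ("top","scene"):
    c=capture(n); A=c["image"]; P=cloud(c,np.ones((400,640),bool))
    Q=P[(np.hypot(P[:,0]-.4845,P[:,1]-.235)<.045)&(P[:,2]>.12)]; G=np.c_[Q[:,:2]-[.4845,.235],np.ones(len(Q))]
    if len(Q)>20: print(n,len(Q),"lid plane slope/height",np.linalg.lstsq(G,Q[:,2],rcond=None)[0].round(3),Q[:,2].max())
    for nm,lo,hi,rd in(("cap top",.047,.061,.042),("coaster",.008,.017,.055)):
        Q=P[(np.hypot(P[:,0]-.578,P[:,1]+.008)<rd)&(P[:,2]>lo)&(P[:,2]<hi)]; print(nm,len(Q),Q.mean(0).round(4),np.ptp(Q,axis=0).round(3),(Q.min(0)+Q.max(0)).round(4)/2)
cv2.imwrite("pics/l.png",cv2.resize(A[120:310,180:500],None,fx=2.5,fy=2.5,interpolation=2))
```

```text
top 693 lid plane slope/height [0.    0.004 0.169] 0.17701406390419838
cap top 279 [ 0.5771 -0.0081  0.0536] [0.061 0.06  0.014] [ 0.57695 -0.0091   0.05395]
coaster 179 [ 0.5735 -0.0131  0.0118] [0.089 0.099 0.009] [ 0.5777 -0.0077  0.0124]
scene 493 lid plane slope/height [ 0.004 -0.006  0.17 ] 0.17421004689170183
cap top 250 [ 0.5786 -0.0061  0.0541] [0.065 0.064 0.012] [ 0.5777  -0.0075   0.05365]
coaster 185 [ 0.5959 -0.0048  0.0121] [0.079 0.088 0.009] [ 0.58225 -0.0091   0.0124 ]
```

View pics/l.png

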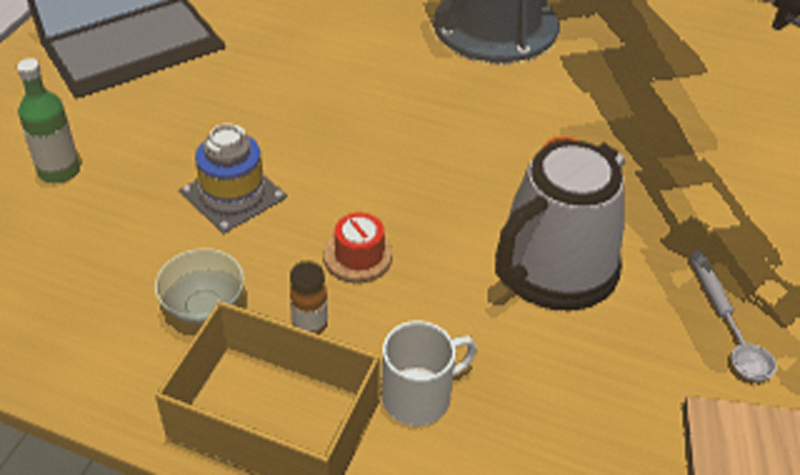

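The lid is shut flat (577,168), the cap is centred on the coaster (358,240), and the bystanders look undisturbed.

```bash
python3 -c "
from rig import *
print(hand_in())"
```

```text
the job is handed in; nothing more can be done
None
```

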